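Clear, tug and hold open a specimen case

TASK

The tube basket is standing on the lid of the specimen case: hang it by its bail across both prongs of the hanger and let go of it. Then, before touching the catch, tug the lid up by its bar handle to learn whether the hidden catch is holding it; if it is, slide the catch's finger tab all the way over to release it. Raise the lid well open (at least 60 degrees) and finish still holding it open and still with the gripper, because it falls shut if let go; leave the rack, bottle and beaker standing where they are.

Things in the scene. Friction and masses are not known exactly. Their poses are not given: they have to be found in the camera images.
- basket: Loose steel basket, open box 70 (x) x 130 (y) x 45 mm with short stoppered tubes fixed in it (tops 85 mm above its underside), 0.15 to 0.3 kg in all. A rigid inverted-U bail of 10 mm round bar stands over it, spanning its y axis. Origin: centre of its underside; z up. It starts standing on the lid of the case.
- basket_bar (a point): Middle of the straight top bar of the basket's bail, 140 mm above the basket's underside. The bar is 10 mm in diameter and runs 117 mm clear between its uprights along this point's y axis; the bail lies in the y-z plane. Pinch it here across x from above, between the prongs.
- hanger: Fixed steel stand: base plate 170 x 150 x 10 mm, a 16 mm post, and at 240 mm height a crossbar from which two parallel prongs, 8 mm thick, run 110 mm along the stand's -x, then turn up 18 mm at their tips (tips 125 mm from the post axis). The prongs lie at y = -38 and +38 mm, so 68 mm free between them. Origin: on the table under the post's axis.
- hanger_seat (a point): The point midway between the two prongs, level with their upper surface (244 mm above the table), 60 mm along -x from the hanger's crossbar and 65 mm from the prong tips. Its x axis runs along the prongs towards the post, y across them. The bail's bar, lying along y, belongs on the prongs here, so its axis is 5 mm above this point; it must come over the upturned tips, whose tops lie 18 mm above this point.
- case: Fixed white specimen case, 200 (x) x 300 (y) x 100 mm high, with a 20 mm thick grey lid (204 x 304 mm, its top 120 mm above the table) hinged along its +x top edge. Its front faces its own -x. A grey block stands out 55 mm from the front face (top at 75 mm, from 43 to 147 mm towards -y) and carries the catch tab. Origin: on the table under its centre.
- lid (a joint): Lid angle in rad: 0 closed, grows as the front edge rises, stop at 1.45 (83 degrees). The lid (0.35 kg) falls shut from any angle if let go. If the hidden hook has caught, the lid only lifts about 0.02 rad (5 mm at the handle) and then stops hard; if not, it rises freely. In some cases it is caught at the start, in others not, and this does not show from outside.
- lid_hinge (a point): Point on the lid's hinge axis, mid-width of the case, 100 mm above the table; fixed. The hinge axis runs along this point's y; its x and y are those of the case.
- lid_bar (a point): Middle of the lid's handle bar, a 12 mm round steel bar along the case's y, 98 mm clear between its two arms, standing ahead of and above the lid's front edge. With the lid closed it lies, from lid_hinge in the case's axes, 230 mm towards -x, 40 mm towards +y and 55 mm up (155 mm above the table), with 28 mm free to the lid's edge and 29 mm free above the level of the lid's top; it swings about the hinge with the lid. The round bar can turn between the fingers.
- catch (a joint): Travel of the catch's finger tab in m: 0 at rest (as it always starts), 0.020 fully over against its stop; it slides along the case's -y, drags with about 2 N and stays where it is left. Moving it fully over pushes the hidden hook clear of the lid, and the hook stays clear.
- catch_grip (a point): Grip point on the catch's upright steel tab, 10 mm below its top (tab 22 (x) x 14 (y) mm, standing 37 mm above the grey block; its top at 112 mm above the table). It is pinched across y from above and slid along -y. At rest it lies 236 mm towards -x, 85 mm towards -y and 1.5 mm up from lid_hinge in the case's axes.
- rack: Bystander: loose white tube rack 70 x 190 mm with stoppered tubes, 132 mm high. Origin: centre of its underside.
- bottle: Bystander: loose clear bottle, 60 mm in diameter, 160 mm high. Origin: centre of its underside.
- beaker: Bystander: loose glass beaker, 72 mm in diameter, 90 mm high. Origin: centre of its underside.

How it is judged:
By the outcome, as a careful person would: the job done as asked, in the order asked, and still so for the second after the job is handed in, while the arm keeps its last pose, push and grip.
It also fails if it takes over 72 s, if anything falls off the work surface, if the arm or the gripper's body presses on something with over 40 N, if the wrist force passes 120 N, or if a joint passes its speed limit or range.

ROBOT

A 6-joint arm with a two-finger parallel gripper is mounted at the origin on the work surface. World frame = base frame: x ahead of the robot, y to its left, z up, the work surface at z = 0. Lengths are in m, angles in rad, forces in N, time in s.
With the tool pointing down it reaches from about 0.225 to 0.875 m from the base axis. Payload 3.4 kg.
Tool frame: the origin (TCP) lies midway between the tips of the shut fingers; the grasp point (between the pads) lies 19 mm behind it (manip.grasp_offset is the distance from the TCP to the grasp point, in m); x points along the fingers, y is the direction in which the jaws open and shut, and the axes are right-handed (so a half turn about x gives the same grasp; the last joint's range is limited). The gripper opens to 85 mm and grips with 20 to 120 N. Pads are 22 mm wide; open, the fingers measure 114 mm over their backs; the gripper's body (76 mm by 85 mm) begins 54 mm behind the grasp point. The pads swing forward as they close: fully open they stand 13 mm farther back than shut.
Start: joints at [-1.276, 0.276, 1.505, -0, 1.361, -0.121], TCP at [0.232, -0.526, 0.231] pointing down, gripper open.
Joint ranges: [-2.89, 2.89], [-0.75, 2.08], [0.22, 2.7], [-1.18, 4.32], [0.11, 2.71], [-2.7, 2.7]. Speed limits (rad/s): [2.57, 2.57, 3.14, 3.14, 3.14, 3.14].

INTERFACE

Orientations are given as a unit quaternion [w, x, y, z].
In Python, from rig import manip gives the robot as it stands.
- The arm moves only by the shell command python3 -m creep 'ROWS' [OPENING] [FORCE]. ROWS is a JSON object of lists of equal length, an entry for each row: "delta_pos": the shift along the tool's x, y, z in cm, a list of three; "dr": the turn, a rotation vector about the tool's x, y, z in rad, a list of three. In form: {"delta_pos": [[dx, dy, dz], ...], "dr": [[rx, ry, rz], ...]}. A call has 1 to 10 rows; each row is the pose to reach, as a shift and turn from the pose commanded when the call began, along the tool's axes at that moment; what a row does not reach only later rows make up. A row lasts 1/10 s, in which the tool goes at most 50 mm and 8.59 degrees, less where a joint would pass 70% of its speed; a pose out of reach is approached as far as the arm can. A call with a gripper value outside its range is refused whole. OPENING is the opening, from -1 (shut) to 1 (fully open), set as the call begins (- or left out, the last holds). The fingers move at their own pace and stop on an object; FORCE is the grip in N (left out, the last holds). Time passes only in rows, so rows that repeat a pose let the fingers close. It gives the time, the measured TCP pose, the force and the opening at its end, in the units of the state.
- manip.get_state(): the state, without advancing time (a new reading comes with each control period).
- manip.get_image(name): name is "scene" or "top"; returns a dict with "pixels" (420x560x3 uint8, blue, green, red), "depth" (420x560 float32, m along the optical axis (not along the pixel's ray), 0 where there is no reading), "intrinsics" (3x3 intrinsics, pixels), "k1" (the pictures are not rectified: a ray, as slopes to the right and down, at radius r is drawn at 1 + k1 r^2 times it, then the intrinsics apply), "rvec" (rotation vector, rad) and "tvec" (3), from world to camera coordinates, as OpenCV has them. Camera axes: x right, y down, z forward; pixel columns grow to the right and rows downward; lengths in m; the calibration is good to about 2 mm. A picture is of the moment at which its call begins.
- manip.sign_off(): hands the job in, once; it reports no verdict.
The state is a dict: "clock": time; "qpos": joint angles; "qd": joint speeds; "effort": joint torques, N m; "position": TCP position; "ee_rot": TCP orientation; "contact_force": force on the tool from outside, world axes, zero at the start; "moment": the same for the moment, N m; "width": finger opening in m.
Only numpy, scipy, OpenCV 4.12 (cv2) and the standard library are available. Lean on these libraries where they do the work, as an engineer would, in place of code of your own. Each camera call takes 0.05 s, during which the arm holds its last target. There are 200 camera calls.

## Working session

There is one attempt and no reset: what is moved stays moved. The work goes in short steps, Python scripts to look and compute and a shell command to move; the robot and the scene stay as the last step left them, time stands still between calls to the robot, and variables do not carry over. Pictures are saved under pics/ and viewed, about 8 in all and at most 12, crops included, and the job is handed in when it is done.

```bash
ls; mkdir -p pics; cat > h.py <<'E'
import numpy as np, cv2
from rig import manip
from scipy.spatial.transform import Rotation as R
def snap(n,f):
    im=manip.get_image(n); np.savez('pics/'+f+'.npz',**im); cv2.imwrite('pics/'+f+'.png',im['pixels']); return im
def cloud(im):
    K=np.array(im['intrinsics']);h,w=im['depth'].shape
    u,v=np.meshgrid(np.arange(w),np.arange(h))
    xd=np.stack([(u-K[0,2])/K[0,0],(v-K[1,2])/K[1,1]],-1)
    x=xd.copy()
    for _ in range(20): x=xd/(1+float(im['k1'])*(x**2).sum(-1,keepdims=True))
    P=np.dstack([x,np.ones((h,w))])*im['depth'][...,None]
    Rm=cv2.Rodrigues(np.array(im['rvec'],float))[0]
    return (P-np.array(im['tvec']).ravel())@Rm
def proj(im,p):
    Rm=cv2.Rodrigues(np.array(im['rvec'],float))[0]
    c=Rm@np.array(p)+np.array(im['tvec']).ravel(); x=c[:2]/c[2]
    x=x*(1+float(im['k1'])*(x@x)); K=np.array(im['intrinsics']); return x*[K[0,0],K[1,1]]+K[:2,2]
def delta(p,Rt=None):
    "p: target TCP world; Rt target rotation matrix -> delta_pos cm, dr"
    s=manip.get_state();q=np.array(s['ee_rot']);R0=R.from_quat(q[[1,2,3,0]])
    d=R0.inv().apply(np.array(p)-s['position'])*100
    r=(R0.inv()*R.from_matrix(Rt)).as_rotvec() if Rt is not None else np.zeros(3)
    print('delta cm',d.round(2),'dr',r.round(3))
E
python3 - <<'E'
from h import *
for n in ('scene','top'):
    im=snap(n,n+'0')
    Rm=cv2.Rodrigues(np.array(im['rvec'],float))[0]; print(n,-Rm.T@np.array(im['tvec']).ravel(),Rm[2])
s=manip.get_state(); print(s); print(R.from_quat(np.array(s['ee_rot'])[[1,2,3,0]]).as_matrix().round(3))
a=np.hstack([cv2.imread('pics/scene0.png'),cv2.imread('pics/top0.png')]); cv2.imwrite('pics/both0.png',cv2.resize(a,(800,300)))
E
```

```text
pics
scene [1.35771052 0.37016342 1.00977629] [-0.64237672 -0.32213921 -0.69539807]
top [ 0.47209323 -0.00638592  1.3505106 ] [ 0.08056882 -0.02319311 -0.99647917]
{'clock': 0.1, 'qpos': array([-1.27599230e+00,  2.76538168e-01,  1.50600387e+00,  7.73676282e-06,
        1.36070144e+00, -1.21010833e-01]), 'qd': array([ 0.00260363, -0.00058272, -0.00405653, -0.00105607, -0.00063892,
        0.00055645]), 'effort': array([ 3.77606593e-04, -4.17700481e+01, -2.46405798e+01, -4.79065329e-04,
        5.84499969e-03, -1.16059674e-06]), 'position': array([ 0.2321177 , -0.5255548 ,  0.23052361]), 'ee_rot': array([-0.14537363, -0.69183112, -0.146537  ,  0.6919271 ]), 'contact_force': array([-0.12986318,  0.52654431,  0.45480026]), 'moment': array([ 0.02922109, -0.00302144, -0.03156042]), 'width': 0.085309599327504}
[[-0.     0.404 -0.915]
 [ 0.002 -0.915 -0.404]
 [-1.    -0.002 -0.   ]]
```

View pics/top0.png

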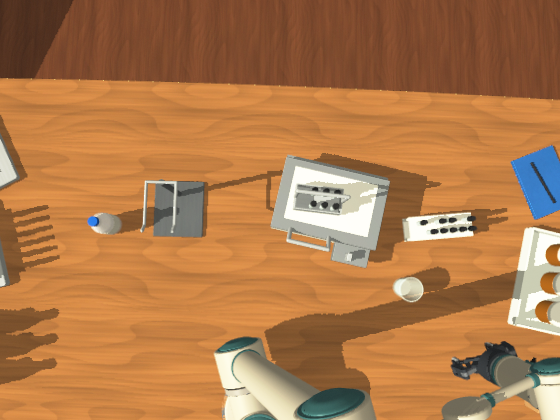

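View pics/scene0.png

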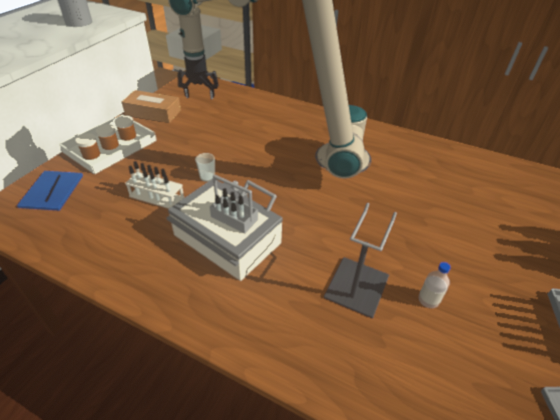

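The top view shows the case at (335,205) with its handle at (308,243) and its catch at (350,255). The basket is on the lid at (320,198). The hanger post is near (174,207), with prongs running left to (145,207), and the bottle stands just beyond at (105,223). The rack is at (440,227) and the beaker at (408,288).

```bash
python3 - <<'E'
from h import *
im=dict(np.load('pics/top0.npz')); P=cloud(im); z=P[...,2]
def box(n,u0,u1,v0,v1,z0,z1):
    m=np.zeros(z.shape,bool); m[v0:v1,u0:u1]=1; m&=(z>z0)&(z<z1)&(im['depth']>0)
    p=P[m]
    if len(p)<3: print(n,'none',len(p)); return
    r=cv2.minAreaRect(p[:,:2].astype(np.float32)); print(n,len(p),'med',np.median(p,0).round(4),'rect',np.round(r[0],4),np.round(r[1],4),round(r[2],2))
    return p
box('lid',262,398,145,255,.108,.13)
box('lid+',262,398,145,255,.108,.128)
box('bar',280,336,225,258,.14,.17)
box('handle',280,336,225,258,.125,.17)
box('tab',335,375,238,270,.10,.118)
box('block',325,375,235,275,.065,.08)
box('base',140,215,170,250,.004,.016)
box('prongs',135,185,170,245,.225,.27)
box('tips',135,155,170,245,.225,.28)
box('bail',285,360,175,225,.25,.29)
box('bailwide',285,360,175,225,.23,.29)
box('basket',285,360,175,225,.15,.21)
box('bottle',85,125,205,240,.05,.18)
box('rack',400,480,205,245,.04,.15)
box('beaker',388,425,272,305,.05,.12)
a=im['pixels'][170:275,260:400]; b=im['pixels'][160:250,80:215]
cv2.imwrite('pics/c1.png',np.vstack([cv2.resize(a,(420,315),interpolation=2),cv2.resize(b,(420,280),interpolation=2)]))
E
```

```text
lid 6939 med [ 0.6081 -0.1848  0.1201] rect [ 0.6012 -0.1775] [0.3053 0.2312] 78.6
lid+ 6922 med [ 0.6084 -0.185   0.1201] rect [ 0.6012 -0.1775] [0.3053 0.2312] 78.6
bar 236 med [ 0.4956 -0.1141  0.1584] rect [ 0.5012 -0.1164] [0.1214 0.0259] 78.7
handle 286 med [ 0.4981 -0.1152  0.1576] rect [ 0.5244 -0.1218] [0.1239 0.074 ] 79.27
tab 139 med [ 0.4985 -0.242   0.1158] rect [ 0.4851 -0.2509] [0.0646 0.1101] 1.58
block 618 med [ 0.4713 -0.2518  0.0744] rect [ 0.4707 -0.2452] [0.1109 0.0548] 78.55
base 2594 med [0.5885 0.2612 0.0097] rect [0.5932 0.2739] [0.2442 0.2273] 2.55
prongs 452 med [0.5972 0.2694 0.2432] rect [0.5794 0.2675] [0.1368 0.0854] 0.1
tips 200 med [0.5861 0.3043 0.2433] rect [0.5775 0.2975] [0.0254 0.1333] 89.38
bail 222 med [ 0.6202 -0.1403  0.2635] rect [ 0.6204 -0.1407] [0.1366 0.01  ] 84.86
bailwide 228 med [ 0.6202 -0.1403  0.2634] rect [ 0.6204 -0.1405] [0.1371 0.01  ] 84.88
basket 425 med [ 0.6062 -0.1512  0.167 ] rect [ 0.6203 -0.1392] [0.1345 0.0705] 84.66
bottle 500 med [0.5375 0.4576 0.1105] rect [0.539  0.4638] [0.0529 0.0605] 78.17
rack 1547 med [ 0.56   -0.5066  0.0658] rect [ 0.561  -0.5184] [0.0707 0.1945] 6.35
beaker 301 med [ 0.3754 -0.4344  0.0795] rect [ 0.3765 -0.4214] [0.0692 0.0722] 0.9
```

View pics/c1.png

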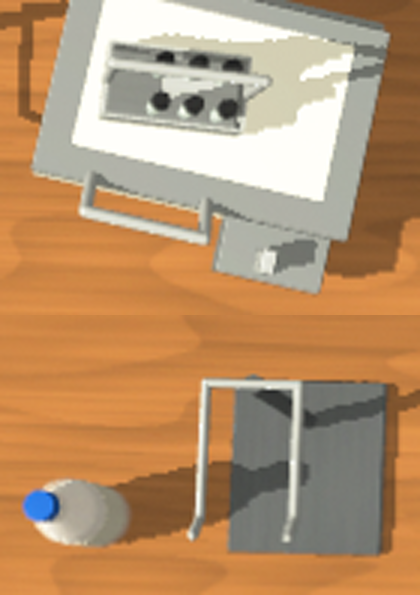

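The crop corrects the hanger's orientation. Its crossbar is the far bar, at (205–300, 383) in the crop, and the prongs run toward the robot, with tips at (192,535) and (288,537). The bail lies roughly along world y over the basket. I'll refine the fits.

```bash
python3 - <<'E'
from h import *
im=dict(np.load('pics/top0.npz')); P=cloud(im); z=P[...,2]
def sel(u0,u1,v0,v1,z0,z1):
    m=np.zeros(z.shape,bool); m[v0:v1,u0:u1]=1; m&=(z>z0)&(z<z1)&(im['depth']>0); return P[m]
# prongs
p=sel(130,190,170,245,.225,.275); print('x range',p[:,0].min(),p[:,0].max(),'y',p[:,1].min(),p[:,1].max())
cb=p[(p[:,0]>p[:,0].max()-.01)]; print('crossbar',cb.mean(0),len(cb), cv2.fitLine(cb[:,:2].astype(np.float32),2,0,.01,.01).ravel())
q=p[p[:,0]<p[:,0].max()-.02]; mid=.5*(p[:,1].min()+p[:,1].max())
for s in (q[q[:,1]<mid],q[q[:,1]>mid]):
    print('prong',len(s),cv2.fitLine(s[:,:2].astype(np.float32),2,0,.01,.01).ravel().round(4),'ext',s[:,0].min().round(4),s[:,0].max().round(4),'zmax',s[:,2].max().round(4),s[s[:,2]>.25][:,:].mean(0).round(4))
# case x-y in rotated frame
a=np.deg2rad(-11.4); ex=np.array([np.cos(a),np.sin(a)]); ey=np.array([-ex[1],ex[0]])
l=sel(262,398,145,262,.117,.123)[:,:2]
X=l@ex;Y=l@ey
for n,v in(('X',X),('Y',Y)): print('lid',n,np.percentile(v,[.2,1,3,97,99,99.8]).round(4))
# refine angle by right edge: handled by hull of lid
b=sel(280,336,225,258,.145,.17); Xb=b[:,:2]@ex
for t in (.006,.010,.014):
    k=b[Xb<np.percentile(Xb,3)+t]; print('bar',len(k),k.mean(0).round(4),'Y',np.round([(k[:,:2]@ey).min(),(k[:,:2]@ey).max()],4),'X',(k[:,:2]@ex).mean().round(4),cv2.fitLine(k[:,:2].astype(np.float32),2,0,.01,.01).ravel()[:2])
t=sel(335,375,245,275,.085,.118)
print('tab',len(t)); tt=t[(t[:,:2]@ex)<X.min()-.01+.03]; 
for r in t: pass
tx=t[:,:2]@ex; ty=t[:,:2]@ey; k=tx<np.percentile(X,.5)-.012; print(len(tx[k]),tx[k].min(),tx[k].max(),ty[k].min(),ty[k].max(),t[k].mean(0))
bl=sel(325,375,235,275,.07,.08)[:,:2]; print('block',(bl@ex).min(),(bl@ex).max(),np.percentile(bl@ey,[1,99]))
bs=sel(140,215,170,250,.007,.013)[:,:2]; print('base',np.percentile(bs[:,0],[1,99]),np.percentile(bs[:,1],[1,50,99]))
E
```

```text
x range 0.510952399513103 0.6478536638003236 y 0.22467510495954524 0.31012841502461164
crossbar [0.64134817 0.26872825 0.24318625] 94 [0.00937968 0.999956   0.6413482  0.26872826]
prong 149 [0.9999 0.0104 0.5691 0.2282] ext 0.5133 0.6278 zmax 0.2639 [0.5195 0.2278 0.2577]
prong 156 [1.     0.0088 0.5698 0.3052] ext 0.511 0.6277 zmax 0.2649 [0.518  0.3045 0.2583]
lid X [0.5357 0.5372 0.5407 0.7335 0.7372 0.7388]
lid Y [-0.2063 -0.2039 -0.1984  0.0887  0.0943  0.0965]
bar 109 [ 0.4918 -0.1133  0.1591] Y [-0.0739  0.0453] X 0.5045 [0.19577697 0.98064846]
bar 174 [ 0.4936 -0.1141  0.1594] Y [-0.0739  0.0456] X 0.5064 [0.19445428 0.9809116 ]
bar 204 [ 0.4947 -0.1139  0.159 ] Y [-0.0739  0.0456] X 0.5074 [0.1964192 0.98052  ]
tab 79
50 0.49042396479135036 0.5122881077791045 -0.1470892280807716 -0.1328439156403089 [ 0.46403464 -0.23505458  0.10807493]
block 0.4824812692152376 0.537246882062142 [-0.20113148 -0.09818885]
base [0.51035505 0.6774652 ] [0.19524938 0.26077452 0.34176979]
```

```bash
python3 -m creep '{"delta_pos":[[-4,0,0],[-8,-1,-4],[-11,-3,-8],[-11,-4.9,-12.8],[-11,-6.5,-17],[-11,-8,-21],[-11,-9.5,-25],[-11,-11,-29],[-11,-12.7,-33],[-11,-14,-37]],"dr":[[0,0,0],[-0.1,0,0],[-0.2,0,0],[-0.32,0,0],[-0.44,0,0],[-0.56,0,0],[-0.68,0,0],[-0.8,0,0],[-0.93,0,0],[-1.066,0,0]]}' 0.2 40
python3 - <<'E'
from h import *
a=-.089; Rt=np.array([[0,np.cos(a),np.sin(a)],[0,np.sin(a),-np.cos(a)],[-1,0,0]])
print(np.linalg.det(Rt)); delta([.6204,-.1405,.300],Rt); print(manip.get_state()['width'])
E
```

```text
clock: 1.1
position: [0.5149, -0.2466, 0.341]
ee_rot: [-0.479, -0.52, -0.479, 0.52]
contact_force: [1.1, -1.3, 0.1]
width: 0.0509
1.0
delta cm [  4.1    9.64 -11.45] dr [ 0.006 -0.     0.001]
0.05094263876830225
```

```bash
python3 -m creep '{"delta_pos":[[0,2.6,-3.0],[0,5.2,-6],[0,7.8,-9],[1,9.6,-11.4],[4,9.64,-11.45],[4.1,9.64,-11.45]],"dr":[[0.006,0,0],[0.006,0,0],[0.006,0,0],[0.006,0,0],[0.006,0,0],[0.006,0,0]]}'
python3 - <<'E'
from h import *
im=snap('scene','s1'); snap('top','t1')
a=-.089; Rt=np.array([[0,np.cos(a),np.sin(a)],[0,np.sin(a),-np.cos(a)],[-1,0,0]])
delta([.6204,-.1405,.2415],Rt)
cv2.imwrite('pics/s1c.png',cv2.resize(im['pixels'][140:290,150:330],(720,600),interpolation=2))
E
```

```text
clock: 1.7
position: [0.6187, -0.1413, 0.2955]
ee_rot: [-0.473, -0.521, -0.479, 0.524]
contact_force: [-0.2, -0.3, -0.6]
width: 0.0514
delta cm [ 5.8   0.05 -0.26] dr [-0.006 -0.     0.003]
```

View pics/s1c.png

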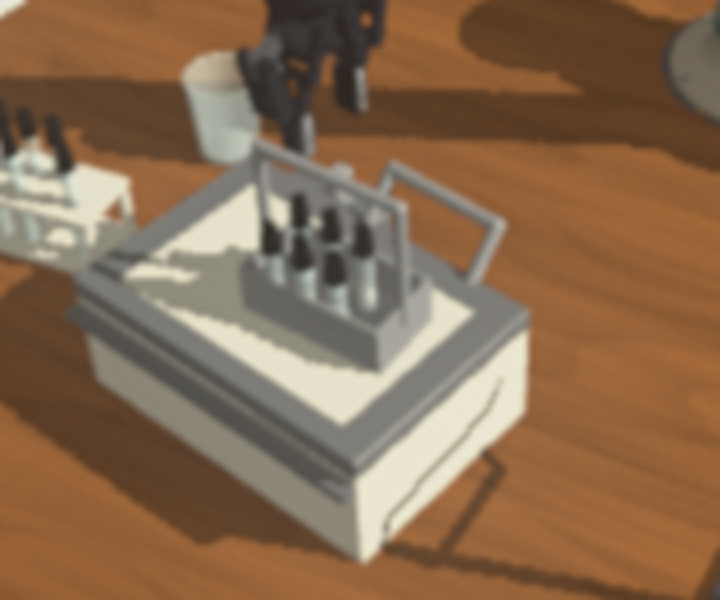

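The fingers' tips, at (300,150) and (355,105) in the crop, straddle the bail bar's midpoint (330,175) and sit a few cm above it. The basket stands clear, so I'm descending to pinch.

```bash
python3 -m creep '{"delta_pos":[[1.5,0,-0.2],[3,0,-0.2],[4.5,0,-0.2],[5.4,0,-0.2],[5.4,0,-0.2],[5.4,0,-0.2]],"dr":[[0,0,0],[0,0,0],[0,0,0],[0,0,0],[0,0,0],[0,0,0]]}'
python3 -m creep '{"delta_pos":[[0,0,0],[0,0,0],[0,0,0],[0,0,0],[0,0,0]],"dr":[[0,0,0],[0,0,0],[0,0,0],[0,0,0],[0,0,0]]}' -1 60
```

```text
clock: 2.4
position: [0.6209, -0.1417, 0.2475]
ee_rot: [0.476, 0.524, 0.475, -0.523]
contact_force: [0.1, -0.1, -0.9]
width: 0.0513
clock: 2.9
position: [0.6212, -0.1412, 0.2471]
ee_rot: [0.476, 0.523, 0.475, -0.523]
contact_force: [0.8, -0.6, 3.2]
width: 0.0077
```

```bash
python3 -m creep '{"delta_pos":[[0,0,0],[0,0,0],[0.3,0,0],[0.6,0,0],[0.6,0,0]],"dr":[[0,0,0],[0,0,0],[0,0,0],[0,0,0],[0,0,0]]}' -0.4 60
python3 -m creep '{"delta_pos":[[0,0,0],[0,0,0],[0,0,0],[0,0,0],[0,0,0]],"dr":[[0,0,0],[0,0,0],[0,0,0],[0,0,0],[0,0,0]]}' -1 60
python3 -m creep '{"delta_pos":[[-0.5,0,0],[-1,0,0],[-2,0,0],[-3,0,0],[-4,0,0],[-5,0,0]],"dr":[[0,0,0],[0,0,0],[0,0,0],[0,0,0],[0,0,0],[0,0,0]]}'
```

```text
clock: 3.4
position: [0.6201, -0.1409, 0.2393]
ee_rot: [-0.475, -0.523, -0.476, 0.524]
contact_force: [-0.9, 0.6, 0.3]
width: 0.0259
clock: 3.9
position: [0.6206, -0.1411, 0.2402]
ee_rot: [-0.476, -0.523, -0.476, 0.523]
contact_force: [-0.4, 0.3, -1.2]
width: 0.008
clock: 4.5
position: [0.6207, -0.1411, 0.2917]
ee_rot: [0.476, 0.523, 0.475, -0.523]
contact_force: [-1.3, 0.1, -3.3]
width: 0.0076
```

```bash
python3 - <<'E'
from h import *
a=.0096; Rt=np.array([[0,np.cos(a),np.sin(a)],[0,np.sin(a),-np.cos(a)],[-1,0,0]])
delta([.43,.0,.33],Rt);delta([.42,.2667,.32],Rt);
E
```

```text
delta cm [ -3.86 -20.32 -12.23] dr [-0.105  0.    -0.001]
delta cm [ -2.87 -23.84 -38.69] dr [-0.105  0.    -0.001]
```

```bash
python3 -m creep '{"delta_pos":[[-1.5,-0.5,-0.3],[-3,-2,-1.2],[-3.9,-4.5,-2.5],[-3.9,-7.3,-4.3],[-3.9,-10.2,-6.1],[-3.9,-13,-8],[-3.9,-15.5,-10],[-3.9,-17.5,-12.5],[-3.9,-19,-15],[-3.9,-20,-18]],"dr":[[0,0,0],[-0.01,0,0],[-0.02,0,0],[-0.04,0,0],[-0.05,0,0],[-0.06,0,0],[-0.07,0,0],[-0.08,0,0],[-0.1,0,0],[-0.105,0,0]]}'
python3 -m creep '{"delta_pos":[[0.1,-0.3,-3],[0.2,-0.5,-6],[0.3,-0.8,-9],[0.4,-1,-12],[0.5,-1.2,-15],[0.6,-1.4,-17.5],[0.7,-1.5,-19.3],[0.8,-1.6,-20.3],[1,-1.6,-20.7],[1,-1.6,-20.7]],"dr":[[0,0,0],[0,0,0],[0,0,0],[0,0,0],[0,0,0],[0,0,0],[0,0,0],[0,0,0],[0,0,0],[0,0,0]]}'
python3 - <<'E'
from h import *
a=.0096; Rt=np.array([[0,np.cos(a),np.sin(a)],[0,np.sin(a),-np.cos(a)],[-1,0,0]])
im=snap('top','t2'); s=snap('scene','s2'); delta([.46,.2667,.265],Rt);delta([.5805,.2667,.255],Rt);
P=cloud(im);z=P[...,2]
cv2.imwrite('pics/s2c.png',cv2.resize(np.hstack([s['pixels'][130:330,300:470],im['pixels'][150:350,90:260]]),(800,470),interpolation=2))
E
```

```text
clock: 5.5
position: [0.4358, 0.0581, 0.3307]
ee_rot: [0.503, 0.498, 0.502, -0.497]
contact_force: [0.9, 0.3, -1.7]
width: 0.0078
clock: 6.5
position: [0.4198, 0.2637, 0.3194]
ee_rot: [0.503, 0.497, 0.503, -0.498]
contact_force: [-0.5, -0.5, -2.5]
width: 0.0077
delta cm [ 5.44  3.97 -0.33] dr [-0.     0.001 -0.   ]
delta cm [ 6.44 16.02 -0.21] dr [-0.     0.001 -0.   ]
```

View pics/s2c.png

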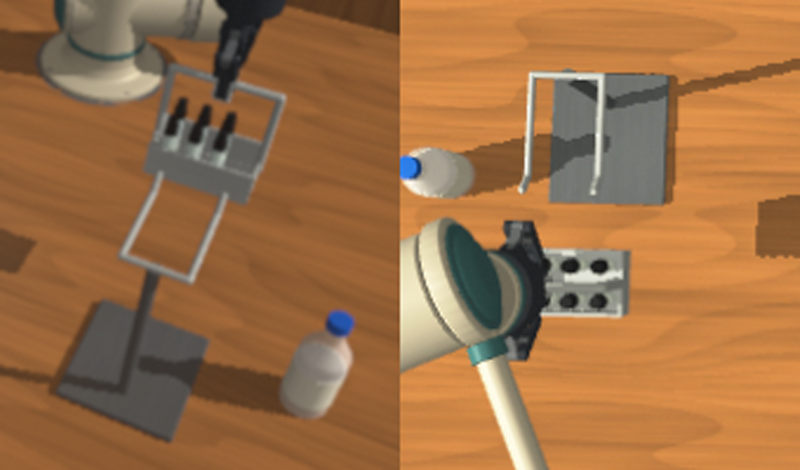

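The basket hangs level and squared up in front of the prongs. The scene crop shows the bail at (170–285, 70–95) with the prong tips at (160,175) and (225,195), clear of the bottle. I'm lowering to just above tip height and going in.

```bash
python3 -m creep '{"delta_pos":[[2,0,-0.2],[4,0.5,-0.2],[5.6,1,-0.2],[6.2,2,-0.2],[6.2,3.5,-0.2],[6.2,5,-0.2],[6.2,6.5,-0.2],[6.2,8,-0.2],[6.2,9.5,-0.2],[6.2,11,-0.2]],"dr":[[0,0,0],[0,0,0],[0,0,0],[0,0,0],[0,0,0],[0,0,0],[0,0,0],[0,0,0],[0,0,0],[0,0,0]]}'
python3 -m creep '{"delta_pos":[[0,1.5,0],[0,3,0],[0,4.2,0],[0,4.8,0],[0,5,0],[0,5,0]],"dr":[[0,0,0],[0,0,0],[0,0,0],[0,0,0],[0,0,0],[0,0,0]]}'
python3 - <<'E'
from h import *
a=.0096; Rt=np.array([[0,np.cos(a),np.sin(a)],[0,np.sin(a),-np.cos(a)],[-1,0,0]])
s=snap('scene','s3'); delta([.5805,.2667,.229],Rt)
for dy in(-.042,.042): print(proj(s,[.5805,.2667+dy,.249]))
cv2.imwrite('pics/s3c.png',cv2.resize(s['pixels'][180:290,310:430],(655,600),interpolation=2))
E
```

```text
clock: 7.6
position: [0.532, 0.2671, 0.2573]
ee_rot: [0.503, 0.498, 0.502, -0.497]
contact_force: [-0.2, -0.3, -2.1]
width: 0.0082
clock: 8.2
position: [0.5803, 0.2675, 0.2571]
ee_rot: [0.502, 0.497, 0.503, -0.498]
contact_force: [-0.6, -0.2, -1.6]
width: 0.008
delta cm [2.82 0.06 0.09] dr [0.001 0.    0.001]
[357.27092107 219.44354775]
[388.2864111  230.41851843]
```

View pics/s3c.png

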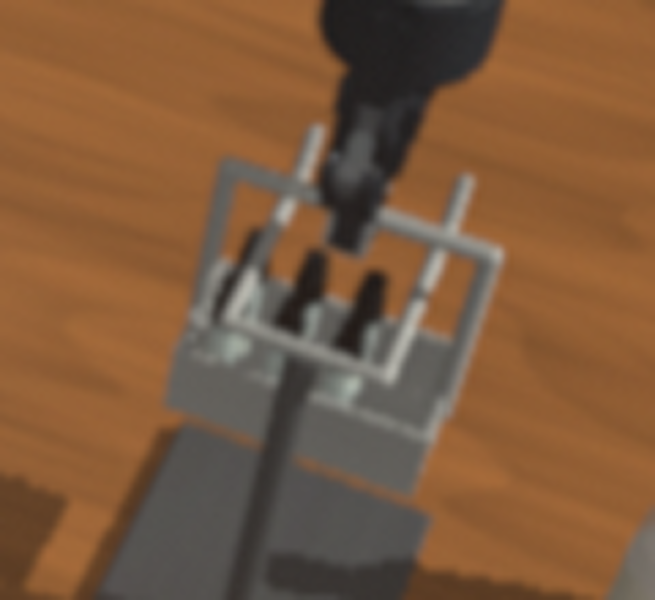

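The bail's bar now spans above both prongs, with its uprights at (215,230) and (475,320) outside them. Lowering.

```bash
python3 -m creep '{"delta_pos":[[0.7,0,0.1],[1.4,0,0.1],[2.0,0,0.1],[2.4,0,0.1],[2.6,0,0.1],[2.8,0,0.1],[2.8,0,0.1]],"dr":[[0,0,0],[0,0,0],[0,0,0],[0,0,0],[0,0,0],[0,0,0],[0,0,0]]}'

```

```text
clock: 8.95
position: [0.5804, 0.2665, 0.2291]
ee_rot: [0.502, 0.497, 0.503, -0.498]
contact_force: [0.3, 0.2, -2.7]
width: 0.0078
```

```bash
python3 -m creep '{"delta_pos":[[0.1,0,0],[0.2,0,0],[0.2,0,0]],"dr":[[0,0,0],[0,0,0],[0,0,0]]}'
python3 -m creep '{"delta_pos":[[0.1,0,0],[0.2,0,0],[0.2,0,0]],"dr":[[0,0,0],[0,0,0],[0,0,0]]}'
```

```text
clock: 9.25
position: [0.5807, 0.2666, 0.2285]
ee_rot: [0.503, 0.498, 0.502, -0.497]
contact_force: [-1.4, 0.2, 3.9]
width: 0.0076
clock: 9.55
position: [0.5808, 0.2667, 0.2282]
ee_rot: [0.503, 0.499, 0.502, -0.496]
contact_force: [-3.8, -1.1, 10.2]
width: 0.0079
```

```bash
python3 -m creep '{"delta_pos":[[-0.2,0,0],[-0.2,0,0],[-0.2,0,0],[-0.2,0,0],[-0.2,0,0],[-1,0,0],[-2.5,0,0],[-4.5,0,0],[-7,0,0],[-10,0,0]],"dr":[[0,0,0],[0,0,0],[0,0,0],[0,0,0],[0,0,0],[0,0,0],[0,0,0],[0,0,0],[0,0,0],[0,0,0]]}' -0.4 60
python3 - <<'E'
from h import *
s=snap('scene','s4'); 
a=-.199; Rt=np.array([[0,np.cos(a),np.sin(a)],[0,np.sin(a),-np.cos(a)],[-1,0,0]])
delta([.494,-.1145,.25],Rt)
cv2.imwrite('pics/s4c.png',cv2.resize(s['pixels'][180:310,310:430],(554,600),interpolation=2))
E
```

```text
clock: 10.55
position: [0.5801, 0.2664, 0.3259]
ee_rot: [0.502, 0.497, 0.503, -0.498]
contact_force: [-0.3, 0.6, -0.3]
width: 0.0256
delta cm [ 8.04 -9.29 38.1 ] dr [ 0.209 -0.004 -0.009]
```

View pics/s4c.png

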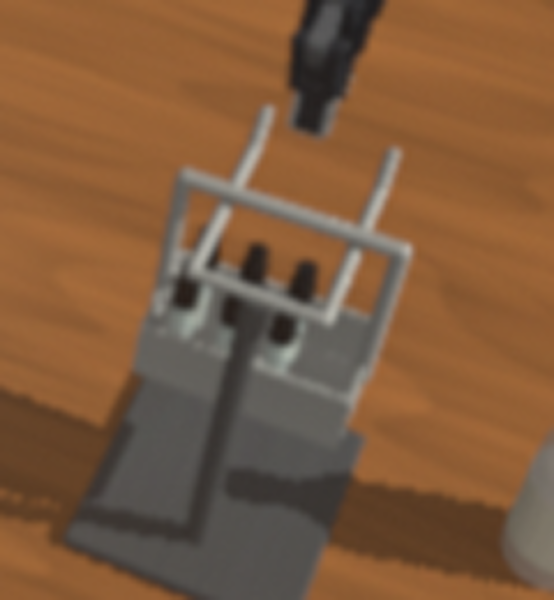

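The basket hangs on both prongs, bar at (235,190) and (365,232), and the gripper is free above it. Moving to the lid handle.

```bash
python3 -m creep '{"delta_pos":[[-0.5,-0.5,2],[-0.5,-1.5,6],[-0.5,-2.6,10.5],[0,-3.7,15],[1,-4.9,20],[2,-6,24.5],[4,-7.1,29],[5.5,-8.2,33.5],[7,-9,37],[8,-9.3,38.1]],"dr":[[0,0,0],[0.02,0,0],[0.05,0,0],[0.08,0,0],[0.1,0,0],[0.13,0,0],[0.16,0,0],[0.18,0,0],[0.2,0,0],[0.209,0,0]]}' 0.2 60
python3 -m creep '{"delta_pos":[[0,0,0],[0,0,0]],"dr":[[0,0,0],[0,0,0]]}'
python3 - <<'E'
from h import *
a=-.199; Rt=np.array([[0,np.cos(a),np.sin(a)],[0,np.sin(a),-np.cos(a)],[-1,0,0]])
delta([.494,-.1145,.135],Rt)
im=snap('top','t4');P=cloud(im);z=P[...,2];m=np.zeros(z.shape,bool);m[225:262,275:340]=1;m&=(z>.14)&(z<.17);p=P[m];print(len(p),p.mean(0) if len(p) else '')
E
```

```text
clock: 11.6
position: [0.4891, -0.1187, 0.2441]
ee_rot: [-0.446, -0.547, -0.447, 0.549]
contact_force: [0.3, 0.7, -0.2]
width: 0.0514
clock: 11.8
position: [0.4913, -0.1147, 0.2456]
ee_rot: [0.448, 0.548, 0.448, -0.547]
contact_force: [1.1, -0.6, 0.3]
width: 0.0511
delta cm [11.06  0.26 -0.06] dr [-0.    -0.001 -0.   ]
51 [ 0.50947759 -0.06393734  0.15444837]
```

```bash
python3 -m creep '{"delta_pos":[[3,0.2,0],[6,0.25,0],[8.5,0.25,0],[10,0.25,0],[10.8,0.25,0],[10.9,0.25,0],[10.9,0.25,0]],"dr":[[0,0,0],[0,0,0],[0,0,0],[0,0,0],[0,0,0],[0,0,0],[0,0,0]]}'
python3 -m creep '{"delta_pos":[[0,0,0],[0,0,0],[0,0,0],[0,0,0],[0,0,0]],"dr":[[0,0,0],[0,0,0],[0,0,0],[0,0,0],[0,0,0]]}' -1 60
python3 -m creep '{"delta_pos":[[-0.2,0,0],[-0.4,0,0],[-0.4,0,0]],"dr":[[0,0,0],[0,0,0],[0,0,0]]}'
```

```text
clock: 12.55
position: [0.4946, -0.1154, 0.1371]
ee_rot: [0.449, 0.547, 0.448, -0.547]
contact_force: [-0.7, -0.7, 0.1]
width: 0.0513
clock: 13.05
position: [0.4961, -0.1165, 0.1373]
ee_rot: [0.449, 0.548, 0.446, -0.546]
contact_force: [5.6, -0.2, 1.1]
width: 0.0102
clock: 13.35
position: [0.497, -0.1166, 0.141]
ee_rot: [0.45, 0.549, 0.446, -0.546]
contact_force: [8.7, -0.3, -4.3]
width: 0.0099
```

```bash
for i in 1; do python3 -m creep '{"delta_pos":[[-0.1,0.2,0],[-0.3,0.2,0],[-0.3,0.2,0]],"dr":[[0,0,0],[0,0,0],[0,0,0]]}'; done
python3 -m creep '{"delta_pos":[[-0.2,0.1,0],[-0.4,0.1,0],[-0.4,0.1,0]],"dr":[[0,0,0],[0,0,0],[0,0,0]]}'
```

```text
clock: 13.65
position: [0.4972, -0.1166, 0.1423]
ee_rot: [0.448, 0.548, 0.447, -0.547]
contact_force: [7.5, -0.3, -10.3]
width: 0.0099
clock: 13.95
position: [0.4973, -0.1167, 0.143]
ee_rot: [-0.447, -0.547, -0.448, 0.547]
contact_force: [12.3, -2.6, -28.3]
width: 0.0098
```

The lid rose about 5.5 mm and stopped hard at 28 N, so the catch is holding it. I'm easing it back down, letting go and going to the tab.

```bash
python3 -m creep '{"delta_pos":[[0.4,0,0],[0.8,0,0],[1.1,0,0],[1.1,0,0]],"dr":[[0,0,0],[0,0,0],[0,0,0],[0,0,0]]}'
python3 -m creep '{"delta_pos":[[0,0,0],[0,0,0],[0,0,0],[0,0,0],[-2,0,0],[-5,0,0],[-8,0,0],[-9,0,0],[-9,0,0]],"dr":[[0,0,0],[0,0,0],[0,0,0],[0,0,0],[0,0,0],[0,0,0],[0,0,0],[0,0,0],[0,0,0]]}' 0.2 60
python3 - <<'E'
from h import *
a=1.372-np.pi; Rt=np.array([[0,np.cos(a),np.sin(a)],[0,np.sin(a),-np.cos(a)],[-1,0,0]])
delta([.4645,-.2365,.20],Rt)
E
```

```text
clock: 14.35
position: [0.4961, -0.1164, 0.1373]
ee_rot: [-0.448, -0.547, -0.448, 0.547]
contact_force: [0.9, 0.5, 2.7]
width: 0.0101
clock: 15.25
position: [0.4974, -0.1168, 0.2275]
ee_rot: [0.449, 0.548, 0.447, -0.547]
contact_force: [-0.3, 0.0, 0.4]
width: 0.0513
delta cm [ 2.76 -0.87 12.39] dr [ 1.571 -0.002 -0.003]
```

```bash
python3 -m creep '{"delta_pos":[[0,0,1.2],[0,-0.1,2.5],[0,-0.2,4],[0,-0.3,5.5],[0,-0.4,7],[0,-0.5,8.5],[0,-0.6,10],[0,-0.7,11.5],[0,-0.8,12.4],[0,-0.8,12.4]],"dr":[[0.14,0,0],[0.29,0,0],[0.43,0,0],[0.57,0,0],[0.72,0,0],[0.86,0,0],[1.0,0,0],[1.15,0,0],[1.29,0,0],[1.43,0,0]]}' 0 60
python3 -m creep '{"delta_pos":[[0,0,0],[0,0,0],[0,0,0]],"dr":[[0.141,0,0],[0.141,0,0],[0.141,0,0]]}'
python3 - <<'E'
from h import *
a=1.372-np.pi; Rt=np.array([[0,np.cos(a),np.sin(a)],[0,np.sin(a),-np.cos(a)],[-1,0,0]])
delta([.4655,-.2368,.083],Rt)
s=manip.get_image('top'); cv2.imwrite('pics/t5.png',cv2.resize(s['pixels'][190:290,290:400],(660,600),interpolation=2))
E
```

```text
clock: 16.25
position: [0.463, -0.237, 0.224]
ee_rot: [0.024, -0.705, 0.023, 0.708]
contact_force: [0.5, 1.2, 0.7]
width: 0.043
clock: 16.55
position: [0.4637, -0.236, 0.2249]
ee_rot: [0.07, -0.703, 0.069, 0.705]
contact_force: [-0.2, -0.3, -0.4]
width: 0.0429
delta cm [14.19  0.06 -0.23] dr [0.002 0.002 0.001]
```

View pics/t5.png

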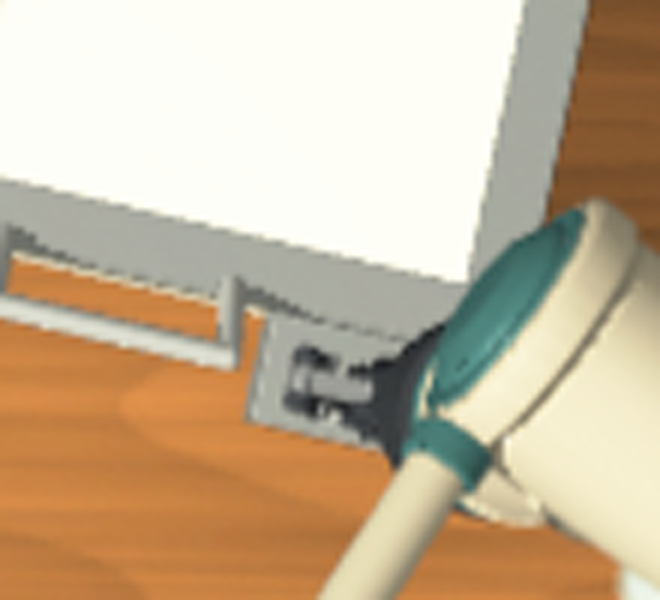

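The gripper is over the catch block, fingers open along the block's length, clear of the handle's arm at (230,320). Descending onto the tab.

```bash
python3 -m creep '{"delta_pos":[[3,0,-0.2],[6,0,-0.2],[9,0,-0.2],[11,0,-0.2],[12.5,0,-0.2],[13.5,0,-0.2],[14,0,-0.2],[14,0,-0.2]],"dr":[[0,0,0],[0,0,0],[0,0,0],[0,0,0],[0,0,0],[0,0,0],[0,0,0],[0,0,0]]}'
python3 -m creep '{"delta_pos":[[0,0,0],[0,0,0],[0,0,0],[0,0,0]],"dr":[[0,0,0],[0,0,0],[0,0,0],[0,0,0]]}' -1 50
```

```text
clock: 17.4
position: [0.4662, -0.2367, 0.086]
ee_rot: [0.07, -0.703, 0.07, 0.704]
contact_force: [0.4, 0.7, 0.5]
width: 0.0429
clock: 17.8
position: [0.4668, -0.2373, 0.0873]
ee_rot: [-0.07, 0.704, -0.071, -0.703]
contact_force: [0.1, -0.7, 5.0]
width: 0.0133
```

```bash
python3 -m creep '{"delta_pos":[[0,0.3,0],[0,0.7,0],[0,1.1,0],[0,1.5,0],[0,1.8,0],[0,2,0],[0,2,0]],"dr":[[0,0,0],[0,0,0],[0,0,0],[0,0,0],[0,0,0],[0,0,0],[0,0,0]]}'
python3 -m creep '{"delta_pos":[[0,0.1,0],[0,0.2,0],[0,0.2,0]],"dr":[[0,0,0],[0,0,0],[0,0,0]]}'
```

```text
clock: 18.5
position: [0.4631, -0.2563, 0.0873]
ee_rot: [-0.071, 0.704, -0.07, -0.703]
contact_force: [0.8, 1.5, 6.8]
width: 0.0128
clock: 18.8
position: [0.4629, -0.2571, 0.0873]
ee_rot: [-0.072, 0.704, -0.07, -0.703]
contact_force: [1.5, 5.2, 6.4]
width: 0.0131
```

```bash
python3 -m creep '{"delta_pos":[[0,0.15,0],[0,0.3,0],[0,0.3,0]],"dr":[[0,0,0],[0,0,0],[0,0,0]]}'

```

```text
clock: 19.1
position: [0.4628, -0.2572, 0.0872]
ee_rot: [-0.074, 0.704, -0.068, -0.703]
contact_force: [3.9, 12.4, 8.5]
width: 0.013
```

The tab is hard against its stop after 20 mm of travel (force rises with no motion). Releasing it and going back to the handle.

```bash
python3 -m creep '{"delta_pos":[[0,-0.2,0],[0,-0.2,0],[0,-0.2,0],[0,-0.2,0],[-2,-0.2,0],[-5,-0.2,0],[-9,-0.2,0],[-13,-0.2,0],[-15,-0.2,0],[-15,-0.2,0]],"dr":[[0,0,0],[0,0,0],[0,0,0],[0,0,0],[0,0,0],[0,0,0],[0,0,0],[0,0,0],[0,0,0],[0,0,0]]}' -0.1 60
python3 - <<'E'
from h import *
im=snap('top','t6')
a=-.199; Rt=np.array([[0,np.cos(a),np.sin(a)],[0,np.sin(a),-np.cos(a)],[-1,0,0]])
delta([.4965,-.1165,.228],Rt)
E
```

```text
clock: 20.1
position: [0.4633, -0.261, 0.2398]
ee_rot: [-0.069, 0.706, -0.072, -0.701]
contact_force: [-1.0, -0.3, -0.9]
width: 0.0385
delta cm [  0.92 -14.76  -0.51] dr [-1.571e+00 -1.000e-03 -4.000e-03]
```

```bash
python3 -m creep '{"delta_pos":[[0,-1,0],[0,-3,0],[0,-5,0],[0,-7,-0.1],[0,-9,-0.2],[0,-11,-0.3],[0.3,-13,-0.5],[0.6,-14,-0.5],[0.9,-14.8,-0.5],[0.9,-14.8,-0.5]],"dr":[[-0.14,0,0],[-0.29,0,0],[-0.43,0,0],[-0.57,0,0],[-0.72,0,0],[-0.86,0,0],[-1.0,0,0],[-1.15,0,0],[-1.29,0,0],[-1.43,0,0]]}' 0.2 60
python3 -m creep '{"delta_pos":[[0,0,0],[0,0,0],[0,0,0]],"dr":[[-0.141,0,0],[-0.141,0,0],[-0.141,0,0]]}'
python3 - <<'E'
from h import *
a=-.199; Rt=np.array([[0,np.cos(a),np.sin(a)],[0,np.sin(a),-np.cos(a)],[-1,0,0]])
delta([.4965,-.1165,.136],Rt)
E
```

```text
clock: 21.15
position: [0.4946, -0.1138, 0.2246]
ee_rot: [-0.409, -0.575, -0.412, 0.577]
contact_force: [-0.4, -0.1, -0.1]
width: 0.0513
clock: 21.45
position: [0.4952, -0.1152, 0.2259]
ee_rot: [-0.446, -0.547, -0.448, 0.548]
contact_force: [-0.4, 0.3, 0.3]
width: 0.0513
delta cm [8.99 0.18 0.11] dr [-0.003 -0.     0.003]
```

```bash
python3 -m creep '{"delta_pos":[[3,0.2,0.1],[6,0.2,0.1],[7.5,0.2,0.1],[8.5,0.2,0.1],[8.9,0.2,0.1],[8.9,0.2,0.1]],"dr":[[0,0,0],[0,0,0],[0,0,0],[0,0,0],[0,0,0],[0,0,0]]}'
python3 -m creep '{"delta_pos":[[0,0,0],[0,0,0],[0,0,0],[0,0,0],[0,0,0]],"dr":[[0,0,0],[0,0,0],[0,0,0],[0,0,0],[0,0,0]]}' -1 50
python3 -m creep '{"delta_pos":[[-0.3,0.1,0],[-0.6,0.2,0],[-1.1,0.3,0],[-1.1,0.3,0]],"dr":[[0,0,0],[0,0,0],[0,0,0],[0,0,0]]}'
```

```text
clock: 22.05
position: [0.4977, -0.1168, 0.1381]
ee_rot: [-0.448, -0.547, -0.448, 0.547]
contact_force: [0.9, -0.3, 0.1]
width: 0.0512
clock: 22.55
position: [0.4961, -0.1164, 0.1391]
ee_rot: [-0.447, -0.546, -0.449, 0.548]
contact_force: [-4.7, 0.2, 5.3]
width: 0.01
clock: 22.95
position: [0.4987, -0.1169, 0.1493]
ee_rot: [-0.447, -0.546, -0.449, 0.548]
contact_force: [-6.2, -0.9, -0.2]
width: 0.0099
```

The lid now rises freely, 10 mm with little force. Continuing along the arc.

```bash
python3 -m creep '{"delta_pos":[[-1.1,0.2,0],[-2.2,0.6,0],[-3.3,1.1,0],[-4.4,1.6,0],[-5.4,2.2,0],[-6.4,2.8,0],[-7.4,3.5,0],[-8.3,4.2,0],[-9.2,5,0],[-10.1,5.8,0]],"dr":[[0,0,0],[0,0,0],[0,0,0],[0,0,0],[0,0,0],[0,0,0],[0,0,0],[0,0,0],[0,0,0],[0,0,0]]}'

```

```text
clock: 23.95
position: [0.5561, -0.1283, 0.2526]
ee_rot: [-0.447, -0.546, -0.449, 0.548]
contact_force: [-6.8, -0.1, 3.1]
width: 0.0103
```

```bash
python3 -m creep '{"delta_pos":[[-0.8,0.8,0],[-1.6,1.7,0],[-2.3,2.6,0],[-3,3.55,0],[-3.6,4.6,0],[-4.2,5.6,0],[-4.7,6.65,0],[-5.2,7.7,0],[-5.6,8.8,0],[-6,9.95,0]],"dr":[[0,0,0],[0,0,0],[0,0,0],[0,0,0],[0,0,0],[0,0,0],[0,0,0],[0,0,0],[0,0,0],[0,0,0]]}'
python3 -m creep '{"delta_pos":[[-0.3,1.1,0],[-0.5,2.2,0],[-0.7,3.2,0],[-0.75,3.5,0],[-0.75,3.5,0],[-0.75,3.5,0]],"dr":[[0,0,0],[0,0,0],[0,0,0],[0,0,0],[0,0,0],[0,0,0]]}'
python3 - <<'E'
from h import *
st=manip.get_state(); print(np.abs(st['qd']).max(), st['contact_force'])
p=np.array(st['position'])+[0,0,.019]; d=p-[.7137,-.1995,.1]; ex=np.array([.9803,-.1977,0])
X=d@ex; print('r',np.hypot(X,d[2]),'theta deg',np.rad2deg(np.arctan2(d[2],-X)-.2347))
s=snap('scene','s7'); t=snap('top','t7')
cv2.imwrite('pics/f7.png',cv2.resize(np.hstack([s['pixels'][100:320,110:470],t['pixels'][130:350,60:500]]),(800,220),interpolation=3)) 
cv2.imwrite('pics/f7s.png',cv2.resize(s['pixels'][100:330,100:480],(800,484),interpolation=2))
P=cloud(t);z=P[...,2]
def c(u0,u1,v0,v1,a,b):
    q=P[v0:v1,u0:u1].reshape(-1,3); q=q[(q[:,2]>a)&(q[:,2]<b)]; r=cv2.minAreaRect(q[:,:2].astype(np.float32)); print(len(q),np.round(r[0],3),np.round(r[1],3),q[:,2].max().round(3))
c(85,125,205,240,.05,.18);c(400,480,205,245,.04,.15);c(388,425,272,305,.05,.12)
E
```

```text
clock: 24.95
position: [0.656, -0.1481, 0.3147]
ee_rot: [0.449, 0.548, 0.447, -0.546]
contact_force: [-4.3, 0.4, 5.2]
width: 0.01
clock: 25.55
position: [0.6908, -0.155, 0.3213]
ee_rot: [0.45, 0.549, 0.446, -0.546]
contact_force: [-1.8, 1.9, 6.8]
width: 0.0099
0.0073906701540646345 [-1.83277378  1.87721121  6.84214741]
r 0.24230265364251963 theta deg 69.14210109618986
504 [0.539 0.464] [0.053 0.06 ] 0.167
1548 [ 0.561 -0.517] [0.071 0.193] 0.137
304 [ 0.377 -0.421] [0.069 0.073] 0.096
```

View pics/f7s.png

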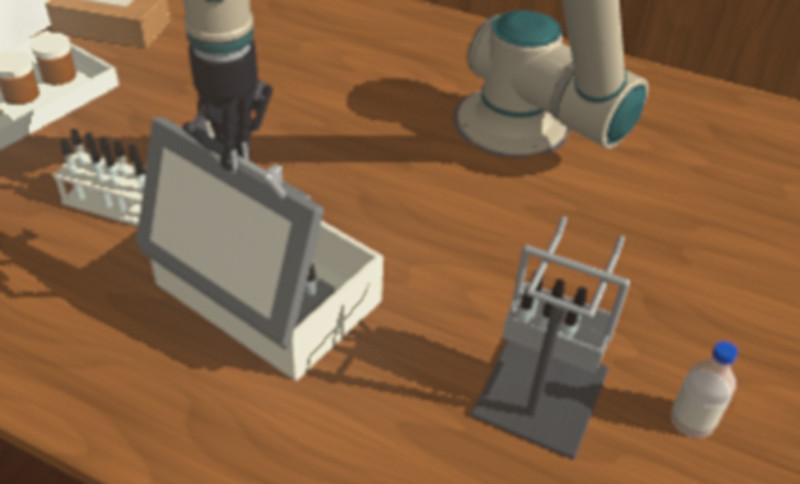

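The lid stands open at about 69°, held at its bar around (235,160). The basket hangs on both prongs, and the rack, bottle and beaker are unmoved. I'll let it settle and hand in.

```bash
python3 -m creep '{"delta_pos":[[0,0,0],[0,0,0],[0,0,0],[0,0,0],[0,0,0]],"dr":[[0,0,0],[0,0,0],[0,0,0],[0,0,0],[0,0,0]]}'
python3 -c "from rig import manip; print(manip.sign_off())"
```

```text
clock: 26.15
position: [0.6905, -0.155, 0.3213]
ee_rot: [0.449, 0.549, 0.446, -0.546]
contact_force: [-1.0, 1.0, 5.2]
width: 0.01
the job is handed in; nothing more can be done
None
```

The job is handed in at about 26 s on the robot's clock; no verdict was reported.

- **Basket:** I hung it by its bail across both prongs and let go. I gripped it twice, because the first pinch sat 6 mm too high on the bar.
- **Tug test:** Before touching the catch, I pulled the lid up by its bar. It rose about 5.5 mm and stopped hard at 28 N, so the catch was holding it.
- **Catch:** I slid the tab about 20 mm until it was hard against its stop. After that the lid rose freely.
- **Lid:** It is open at about 69°, worked out from the gripper's position, and the gripper is still holding it with about 5 N on the wrist. The bar's radius in that calculation came out 6 mm larger than nominal (242 vs 236 mm), so the angle is good to a degree or two.
- **Last checks:** The final picture shows the basket still on both prongs. The rack, bottle and beaker measured within 2 mm of where they started. No check failed.

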